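Vent the tablet dry box and hold its lid at the index

ROBOT

A 6-joint arm with a two-finger parallel gripper is mounted at the origin on a cart in front of the work surface, level with it; the furniture and walls round the work are solid. World frame = base frame: x ahead of the robot, y to its left, z up, the work surface at z = 0. Lengths are in m, angles in rad, forces in N, time in s.
With the tool pointing down it reaches from about 0.225 to 0.875 m from the base axis. Payload 3.4 kg.
Tool frame: the origin (TCP) lies at the very end of the fingers, on their centre line; the grasp point (between the pads) lies 19 mm behind it (grasp_offset is the z of the grasp point in the tool frame, in m); z points along the fingers, y is the line along which they close (so a half turn about z gives the same grasp; the last joint's range is limited). The gripper opens to 85 mm and grips with 20 to 120 N. Pads are 22 mm wide; open, the fingers measure 114 mm over their backs; the gripper's body (76 mm by 85 mm) begins 54 mm behind the grasp point. The pads swing forward as they close: fully open they stand 13 mm farther back than shut.
Start: joints at [1.007, 0.276, 1.505, -0, 1.361, -0.121], TCP at [0.246, 0.52, 0.208] pointing down, gripper open.
Joint ranges: [-2.89, 2.89], [-0.75, 2.08], [0.22, 2.7], [-1.18, 4.32], [0.11, 2.71], [-2.7, 2.7]. Speed limits (rad/s): [2.57, 2.57, 3.14, 3.14, 3.14, 3.14].

INTERFACE

Orientations are given as a unit quaternion [x, y, z, w].
In Python, from cell import * gives the robot as it stands.
- The arm moves only by the tool move_arm, never from a script. Its arguments are lists of equal length, an entry for each row: "translation": the shift along the tool's x, y, z scaled (see below), a list of three; "angular": the turn, a rotation vector about the tool's x, y, z scaled (see below), a list of three. A call has 1 to 20 rows; each row shifts and turns the commanded pose from where the row before left it, along the tool's axes as they then stand; what a row does not reach is not made up. The controller multiplies each number of a shift by 5 cm and each number of a turn by 45 degrees. A row lasts 1/8 s, in which the tool goes at most 62.5 mm and 10.7 degrees, less where a joint would pass 70% of its speed; a pose out of reach is approached as far as the arm can. A call with a number of a shift or a turn outside -1 to 1 is refused whole. A call with a gripper value outside its range is refused whole. "claw" is the closure, from -1 (fully open) to 1 (shut), set as the call begins (left out, the last holds). The fingers move at their own pace and stop on an object; the grip force is fixed at half the most. Time passes only in rows, so rows that do not move let the fingers close. It gives the time, the measured TCP pose, the force, the opening and the grip force at its end, in the units of the state.
- sense(): the state, without advancing time (a new reading comes with each control period).
- snapshot(name): name is "scene" or "side" or "wrist"; returns a dict with "img" (420x560x3 uint8, red, green, blue), "fovy" (degrees; the focal length in pixels is half the picture's height over the tangent of half this angle, whatever the lens; pixels are square), "cx", "cy" (the principal point, pixels), "D" ([k1, k2, p1, p2, k3] as OpenCV has them; the pictures are not rectified), "R" (3x3) and "t" (3): a world point X has camera coordinates R X + t. Camera axes: x right, y down, z forward; pixel columns grow to the right and rows downward; lengths in m; the calibration is good to about 2 mm. A picture is of the moment at which its call begins. There is no depth.
- finish_job(): hands the job in; it is judged then, once.
The state is a dict: "time": time; "joint_pos": joint angles; "dq": joint speeds; "tau": joint torques, N m; "eef_pos": TCP position; "tcp_rot": TCP orientation; "force": force on the tool from outside, world axes, zero at the start; "wrist_torque": the same for the moment, N m; "grip_width": finger opening in m; "finger_force": force on a finger pad.
Only numpy, scipy, OpenCV 4.12 (cv2) and the standard library are available. Lean on these libraries where they do the work, as an engineer would, in place of code of your own. Each camera call takes 0.05 s, during which the arm holds its last target. There are 200 camera calls.

TASK

Open the tablet dry box for inspection. With the lid still shut, pull the blue vent grip on the left of the box straight out until the whole green band shows but none of the red, keep it there for a good second, and let it go fully back in. Then raise the lid by its bar until it is parallel with the red index arm beside it and finish while still holding it steady there; do not shift the index arm or the bottles and vials standing about.

Things in the scene. Friction and masses are not known exactly. Their poses are not given: they have to be found in the camera images.
- dry_box: white box with a see-through lid, fixed to the table: 200 (x) x 180 (y) x 100 mm high. Origin: centre of its underside; -x is its front (towards the robot), +y its left, z up. On its left side a grey vent block reaches from y = +90 to +160 mm and x = -85 to -20 mm, 94 mm high; on its right an aluminium protractor disc stands round the hinge line (x = +95 mm, 101 mm up).
- vent_grip (a point): centre of the blue vent grip, a block 14 (x) x 18 (y) x 34 mm high in the box's axes, its centre 70 mm above the table, at x = -119, y = +140 mm of the box when home. It sits on a 10 mm steel stem that slides out of a 24 mm steel collar along the box's -x; the collar's face is 28 mm behind the grip's centre when home. Moves with the grip.
- vent (a joint): how far the vent is pulled out, m: 0 home, 0.042 end stop. A spring (250 N/m, about 6.5 N at 26 mm) pulls it home when let go. The green band begins to come out of the collar at 0.012 and is all out at 0.020; the red band begins to show at 0.032.
- lid_bar (a point): middle of the lid's dark steel grip bar, round, 12 mm thick, 108 mm long along the box's y, on two posts (at 50 mm either side of the middle) near the lid's front edge; its middle is 35 mm above the lid's top. With the lid shut it lies 175 mm in front of the hinge line and 42 mm higher than it (143 mm above the table). Moves with the lid; its axes are the lid's (x and y in the lid's plane).
- lid_hinge (a point): middle of the lid's hinge line, at the box's rear rim, x = +95 mm of the box and 101 mm above the table; the hinge line runs along the box's y. The lid (198 x 180 x 7 mm, about 0.35 kg) reaches forward from it.
- lid (a joint): lid angle, rad: 0 shut, grows as the front edge rises, stop at 1.5. The hinge is free: the lid falls shut when let go. Nothing locks it.
- index_tip (a point): ball at the tip of the red index arm, a red rod 8 mm thick, 150 mm long from the hinge line to this tip, 104 mm to the right of the middle of the box. Its x axis lies along the arm.
- index_arm (a joint): angle of the red index arm, rad, counted as for the lid, so that lid and arm are parallel when both joints read the same. A stiff joint keeps it where it has been set (between 0.6 and 1.0).
- vial_tall: the amber prescription vial with a white cap, 50 mm across and 88 mm tall, a loose bystander. Origin: centre of its underside.
- tub_white: the white tablet jar with a green label, 50 mm across and 62 mm tall, a loose bystander. Origin: centre of its underside.
- bottle_teal: the small white bottle with a blue band, 38 mm across and 62 mm tall, a loose bystander. Origin: centre of its underside.

How it is judged:
By the outcome, as a careful person would: the job done as asked, in the order asked, and still so for the second after the job is handed in, while the arm keeps its last pose, push and grip.
It also fails if it takes over 51 s, if anything falls off the work surface, if the arm or the gripper's body presses on something with over 40 N, if the wrist force passes 120 N, or if a joint passes its speed limit or range.

## Working session

There is one attempt and no reset: what is moved stays moved. The work goes in short steps, Python scripts to look and compute and a tool call to move; the robot and the scene stay as the last step left them, time stands still between calls to the robot, and variables do not carry over. Pictures are saved under pics/ and viewed, at most 13 in all, crops included, and the job is handed in when it is done.

Besides the shell and the picture viewer there is one more tool, called after "Call:" as name(argument=value, ...), one argument or row to a line, values as JSON. move_arm: Moves the arm, as the interface text tells. Its arguments: {"type":"object","properties":{"translation":{"type":"array","items":{"type":"array","items":{"type":"number","minimum":-1,"maximum":1}}},"angular":{"type":"array","items":{"type":"array","items":{"type":"number","minimum":-1,"maximum":1}}},"claw":{"type":"number"}},"required":["translation","angular"]}

```bash
ls; mkdir -p pics; python3 - <<'E'
from cell import *
import cv2,pickle
s=sense();print({k:s[k] for k in ('time','eef_pos','tcp_rot','force','grip_width')})
d={}
for n in("scene","side","wrist"):
    p=snapshot(n);d[n]=p;cv2.imwrite(f'pics/{n}0.png',p['img'][:,:,::-1]);print(n,p['fovy'],p['cx'],p['cy'],p['D'],p['R'],p['t'])
pickle.dump(d,open('s0.pkl','wb'))
E
```

```text
pics
{'time': 0.0, 'eef_pos': array([0.24604982, 0.51904268, 0.20702796]), 'tcp_rot': array([ 2.19596124e-01,  9.75590428e-01, -8.73074250e-04, -3.10774359e-04]), 'force': array([-0.02226836, -0.11347537, -0.02810648]), 'grip_width': 0.08550728424253488}
scene 48.99369814046403 279.3571984760443 213.47146236083924 [-0.10915139  0.          0.          0.          0.        ] [[-0.9356843   0.35236243 -0.01831949]
 [ 0.26518277  0.6680345  -0.69527548]
 [-0.23275091 -0.65541637 -0.71850984]] [ 0.55186514 -0.01525272  1.3741917 ]
side 42.39899997264371 279.9185180313206 199.46144308028477 [-0.22010965  0.          0.          0.          0.        ] [[ 0.43007026  0.90278609 -0.00410505]
 [ 0.59145268 -0.28518642 -0.75422306]
 [-0.6820728   0.32194096 -0.65660545]] [-0.13958778 -0.27792814  2.080754  ]
wrist 71.72466420625516 275.58320778686704 214.2857948282433 [-0.06203349  0.          0.          0.          0.        ] [[ 4.28661739e-01  9.03464706e-01 -7.98963709e-04]
 [ 8.62390825e-01 -4.08909717e-01  2.98454198e-01]
 [ 2.69316130e-01 -1.28624915e-01 -9.54423624e-01]] [-0.57389706 -0.03873253  0.37990719]
```

View pics/scene0.png

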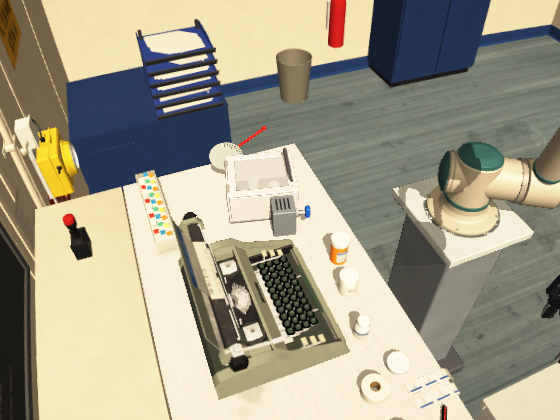

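View pics/side0.png

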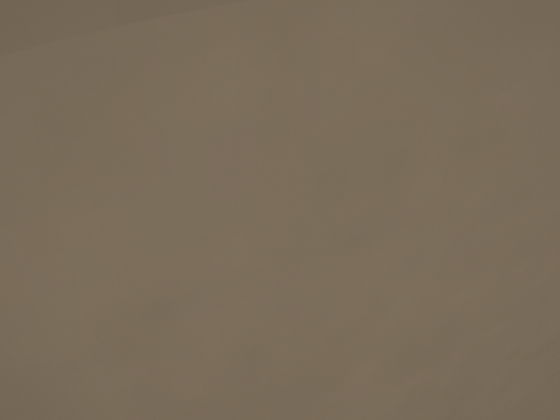

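The scene camera shows the box around (262,185), the blue grip at (307,212), the red arm from (240,145) to (267,127), and the vial, jar and bottle at (340,248), (348,282) and (362,325). The side camera is fogged and shows nothing usable, so I'll enlarge the scene picture.

```bash
python3 - <<'E'
import cv2
i=cv2.imread('pics/scene0.png')[115:255,200:360]
cv2.imwrite('pics/c1.png',cv2.resize(i,(640,560),interpolation=cv2.INTER_CUBIC))
E
```

```text
(no output)
```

View pics/c1.png

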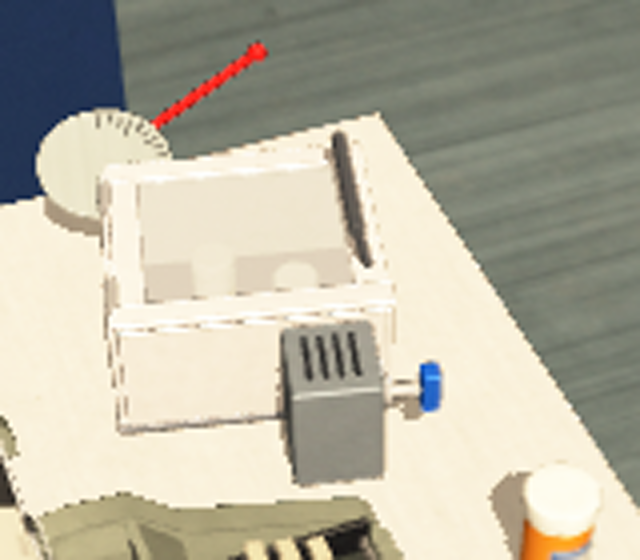

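```bash
cat > h.py <<'E'
import numpy as np,cv2,pickle
from scipy.optimize import least_squares
def cam(p):
    f=p['img'].shape[0]/2/np.tan(np.radians(p['fovy'])/2)
    return np.array([[f,0,p['cx']],[0,f,p['cy']],[0,0,1]]),np.array(p['D'],float)
def proj(p,X):
    K,D=cam(p);return cv2.projectPoints(np.asarray(X,float).reshape(-1,3),cv2.Rodrigues(np.array(p['R']))[0],np.array(p['t'],float),K,D)[0].reshape(-1,2)
def onplane(p,uv,z):
    K,D=cam(p);n=cv2.undistortPoints(np.array([[uv]],float),K,D)[0,0];R=np.array(p['R']);t=np.array(p['t'])
    d=R.T@np.array([n[0],n[1],1]);c=-R.T@t;return c+d*(z-c[2])/d[2]
def b2w(q,P):
    P=np.asarray(P,float);c,s=np.cos(q[2]),np.sin(q[2])
    return P@np.array([[c,-s,0],[s,c,0],[0,0,1]]).T+[q[0],q[1],0]
E
python3 - <<'E'
from h import *
p=pickle.load(open('s0.pkl','rb'))['scene']
uv=np.array([[340,137],[366,260],[430,387],[383,390],[292,398],[285,328],[372,322],[383,472],[300,484],[122,432]],float)
P=np.array([[-80,-54,143],[-80,54,143],[-119,140,70],[-85,160,94],[-20,160,94],[-20,90,94],[-85,90,94],[-85,160,0],[-20,160,0],[100,90,0]])/1e3
px=lambda a:(np.array(a,float)+.5)/4-.5+[200,115]
tip=lambda a:[.095-.15*np.cos(a),-.104,.101+.15*np.sin(a)]
UV=np.vstack([px(uv),px([260,50])])
f=lambda q:(proj(p,b2w(q,np.vstack([P,tip(q[3])])))-UV).ravel()
best=min((least_squares(f,[.6,0.2,y,.8],loss='soft_l1') for y in np.arange(-3,3.2,.7)),key=lambda r:r.cost)
q=best.x;print(q,best.cost);print(f(q).reshape(-1,2).round(1))
np.save('q.npy',q)
for n,v in dict(grip=[-.119,.14,.07],bar=[-.08,0,.143],hinge=[.095,0,.101],tip=tip(q[3])).items():print(n,b2w(q,v))
for n,u,z in(('vial',(340,238),.088),('jar',(349,274),.062),('bottle',(363,318),.062)):print(n,onplane(p,u,z))
E
```

```text
[ 0.5483411  -0.26309481 -0.25431241  0.64405681] 11.355803893848433
[[ 0.6  0.1]
 [-1.5 -6.9]
 [ 0.3  0.3]
 [ 0.9 -0.3]
 [-0.3 -0.1]
 [-0.9 -0.5]
 [ 0.4 -1. ]
 [ 0.6  2.2]
 [-1.3  1.3]
 [ 0.2  0.2]
 [-0.   0. ]]
grip [ 0.46838976 -0.09765968  0.07      ]
bar [ 0.47091418 -0.24296841  0.143     ]
hinge [ 0.64028557 -0.28699491  0.101     ]
tip [ 0.49802929 -0.35747289  0.19106667]
vial [0.43470698 0.03654385 0.088     ]
jar [0.45371939 0.13189445 0.062     ]
bottle [0.47971663 0.25670952 0.062     ]
```

```bash
cat >> h.py <<'E'
from scipy.spatial.transform import Rotation as Ro
def wr(s):return Ro.from_quat(s['tcp_rot'])
def plan(s,tgt,yaw=None,n=1):
    """tool-frame shift units total, for world target; yaw = wanted world angle of tool y (tool down)"""
    R=wr(s);d=R.inv().apply(np.array(tgt)-s['eef_pos'])/.05
    print('shift',d.round(3),'per row',(d/n).round(3))
    if yaw is not None:
        T=Ro.from_matrix(np.array([[np.sin(yaw),np.cos(yaw),0],[-np.cos(yaw),np.sin(yaw),0],[0,0,-1]]).T@np.eye(3)) if 0 else Ro.from_matrix(np.column_stack([[-np.sin(yaw),np.cos(yaw),0],[np.cos(yaw),np.sin(yaw),0],[0,0,-1]]) @ np.eye(3))
        print('turn',((R.inv()*T).as_rotvec()/np.radians(45)).round(3))
E
python3 - <<'E'
from h import *
from cell import *
d=pickle.load(open('s0.pkl','rb'));s=sense()
p=d['wrist'];R=np.array(p['R']);c=-R.T@p['t'];print('cam',c,wr(s).inv().apply(c-s['eef_pos']),'view in tool',wr(s).inv().apply(R[2]))
# refit w/o left bar end
p=d['scene']
uv=np.array([[340,137],[430,387],[383,390],[292,398],[285,328],[372,322],[383,472],[300,484],[122,432]],float)
P=np.array([[-80,-54,143],[-119,140,70],[-85,160,94],[-20,160,94],[-20,90,94],[-85,90,94],[-85,160,0],[-20,160,0],[100,90,0]])/1e3
UV=(uv+.5)/4-.5+[200,115]
r=least_squares(lambda q:(proj(p,b2w(q,P))-UV).ravel(),[.55,-.26,-.25]);q=r.x;print(q,r.cost)
np.save('q.npy',q)
print(b2w(q,[-.119,.14,.07]))
plan(s,[.40,-.16,.25],q[2]+np.pi/2,16)
E
```

```text
cam [0.17709515 0.55152316 0.37369376] [ 0.07627496 -0.00059067 -0.16644916] view in tool [-2.98633656e-01  5.00947916e-04  9.54367690e-01]
[ 0.54891159 -0.26410584 -0.24765473] 5.799362565366005
[ 0.46786061 -0.09920666  0.07      ]
shift [ -8.601 -10.956  -0.842] per row [-0.538 -0.685 -0.053]
turn [-0.002 -0.    -0.249]
```

Call:
move_arm(
  translation=[
    [-0.2,-0.3,-0.2],
    [-0.4,-0.5,-0.2],
    [-0.55,-0.7,-0.2],
    [-0.6,-0.76,-0.2],
    [-0.6,-0.76,0],
    [-0.6,-0.76,0],
    [-0.6,-0.76,0],
    [-0.6,-0.76,0],
    [-0.6,-0.76,0],
    [-0.6,-0.76,0],
    [-0.6,-0.76,0],
    [-0.6,-0.76,0],
    [-0.6,-0.76,0],
    [-0.6,-0.76,0],
    [-0.6,-0.76,0],
    [-0.5,-0.64,0],
    [-0.3,-0.4,0],
    [-0.1,-0.1,0],
    [0,0,0],
    [0,0,0],
  ],
  angular=[
    [0,0,0],
    [0,0,0],
    [0,0,0],
    [0,0,0],
    [0,0,0],
    [0,0,0],
    [0,0,0],
    [0,0,0],
    [0,0,0],
    [0,0,0],
    [0,0,0],
    [0,0,0],
    [0,0,0],
    [0,0,0],
    [0,0,0],
    [0,0,0],
    [0,0,-0.12],
    [0,0,-0.13],
    [0,0,0],
    [0,0,0],
  ],
)

```text
time: 2.65
eef_pos: [0.4122, -0.2092, 0.2482]
tcp_rot: [0.124, 0.992, 0.0, -0.0]
force: [-0.3, -1.2, -0.1]
grip_width: 0.0855
finger_force: 0.0
```

```bash
python3 - <<'E'
from h import *
from cell import *
s=sense();print(s['time'],s['eef_pos'],s['tcp_rot'],s['joint_pos'])
p=snapshot('wrist');pickle.dump(p,open('w1.pkl','wb'));cv2.imwrite('pics/w1.png',cv2.resize(p['img'][:,:,::-1],(784,588),interpolation=cv2.INTER_CUBIC))
E
```

```text
2.65 [ 0.41223295 -0.20922308  0.24818998] [ 1.23638882e-01  9.92327276e-01  6.44623609e-05 -9.61752623e-06] [-6.20439184e-01  8.18332527e-02  1.65286927e+00  1.05610517e-04
  1.40696846e+00 -1.94334060e+00]
```

View pics/w1.png

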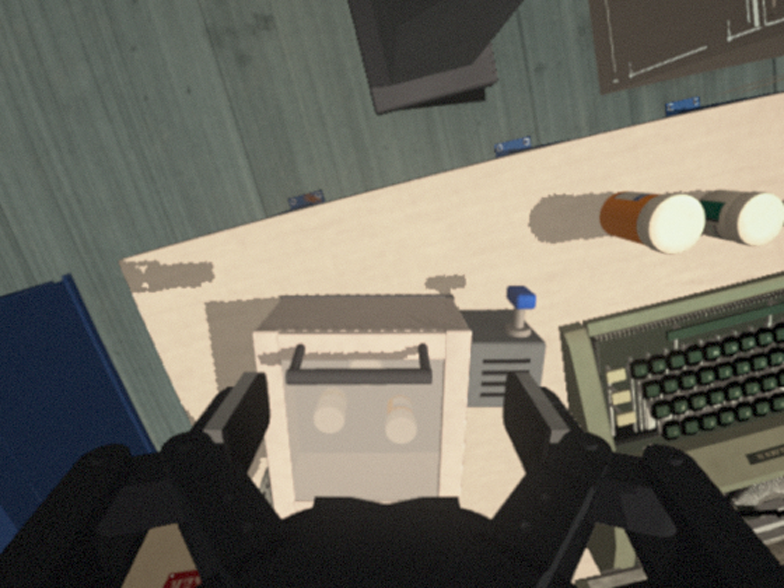

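The wrist view shows the bar from (289,377) to (431,377), the grip's top at (523,300), and the vent block's top corners at (544,346) and (540,405). I'll refit with both cameras and take the index angle from the scene view.

```bash
python3 - <<'E'
from h import *
from cell import *
p=pickle.load(open('s0.pkl','rb'))['scene'];w=pickle.load(open('w1.pkl','rb'))
uv=np.array([[340,137],[430,387],[383,390],[292,398],[285,328],[372,322],[383,472],[300,484],[122,432],[260,50]],float)
P=np.array([[-80,-54,143],[-119,140,70],[-85,160,94],[-20,160,94],[-20,90,94],[-85,90,94],[-85,160,0],[-20,160,0],[100,90,0]])/1e3
UV=(uv+.5)/4-.5+[200,115]
wuv=(np.array([[289,377],[431,377],[523,300],[544,346],[540,405]])+.5)/1.4-.5
WP=np.array([[-80,-54,143],[-80,54,143],[-119,140,87],[-85,160,94],[-20,160,94]])/1e3
tip=lambda a:[.095-.15*np.cos(a),-.104,.101+.15*np.sin(a)]
def f(q):return np.r_[(proj(p,b2w(q,np.vstack([P,tip(q[3])])))-UV).ravel(),(proj(w,b2w(q,WP))-wuv).ravel()]
r=least_squares(f,[.55,-.26,-.25,.7],loss='soft_l1');q=r.x;print(q,r.cost);print(f(q).reshape(-1,2).round(1).tolist())
J=r.jac;print('sd',np.sqrt(np.diag(np.linalg.inv(J.T@J))))
np.save('q.npy',q);g=b2w(q,[-.119,.14,.07]);print(g,b2w(q,[-.08,0,.143]),b2w(q,[.095,0,.101]))
s=sense();plan(s,g+[0,0,.07-.019],q[2]+np.pi/2)
E
```

```text
[ 0.55090076 -0.26476715 -0.23443523  0.61463937] 14.00249629783703
[[-0.8, -0.4], [0.1, -0.5], [0.9, -1.0], [-0.2, -0.5], [-1.3, -0.8], [-0.1, -1.6], [0.6, 1.5], [-1.2, 1.0], [-0.1, 0.5], [-0.8, 0.8], [-1.8, -0.1], [-0.1, -1.3], [1.8, 0.9], [2.5, -3.6], [-0.4, 1.1]]
sd [0.00083736 0.00076396 0.00685369 0.0337388 ]
[ 0.46767704 -0.10095381  0.07      ] [ 0.47308911 -0.24618366  0.143     ] [ 0.6433021  -0.28683506  0.101     ]
shift [-0.543  2.368  2.544] per row [-0.543  2.368  2.544]
turn [ 0.     0.    -0.016]
```

Call:
move_arm(
  translation=[
    [-0.05,0.4,0],
    [-0.15,0.6,0],
    [-0.15,0.6,0.3],
    [-0.15,0.55,0.6],
    [-0.04,0.22,0.7],
    [0,0,0.5],
    [0,0,0.2],
    [0,0,0],
  ],
  angular=[
    [0,0,-0.016],
    [0,0,0],
    [0,0,0],
    [0,0,0],
    [0,0,0],
    [0,0,0],
    [0,0,0],
    [0,0,0],
  ],
  claw=-0.2,
)

```text
time: 3.7
eef_pos: [0.4667, -0.1005, 0.1329]
tcp_rot: [0.117, 0.993, 0.0, -0.0]
force: [0.4, -0.3, -0.2]
grip_width: 0.0517
finger_force: 0.0
```

```bash
python3 - <<'E'
from h import *
from cell import *
s=sense();print(s['time'],s['eef_pos'],s['tcp_rot'],s['grip_width'])
p=snapshot('wrist');pickle.dump(p,open('w2.pkl','wb'));cv2.imwrite('pics/w2.png',cv2.resize(p['img'][:,:,::-1],(784,588),interpolation=cv2.INTER_CUBIC))
q=np.load('q.npy');print((proj(p,b2w(q,[[-.119,.14,.087],[-.126,.131,.087],[-.126,.149,.087],[-.112,.131,.087],[-.112,.149,.087]]))+.5)*1.4-.5)
plan(s,b2w(q,[-.119,.14,.051]),q[2]+np.pi/2)
E
```

```text
3.7 [ 0.4666917  -0.10049407  0.1329103 ] [ 1.16672826e-01  9.93170372e-01  7.88763968e-05 -2.39802869e-04] 0.051706734409265764
[[386.32045797 319.01422802]
 [369.97486964 307.05039177]
 [402.67843363 307.05174468]
 [370.26608826 330.74897966]
 [402.36003705 330.74851967]]
shift [-0.022 -0.005  1.638] per row [-0.022 -0.005  1.638]
turn [ 0.    -0.001  0.001]
```

View pics/w2.png

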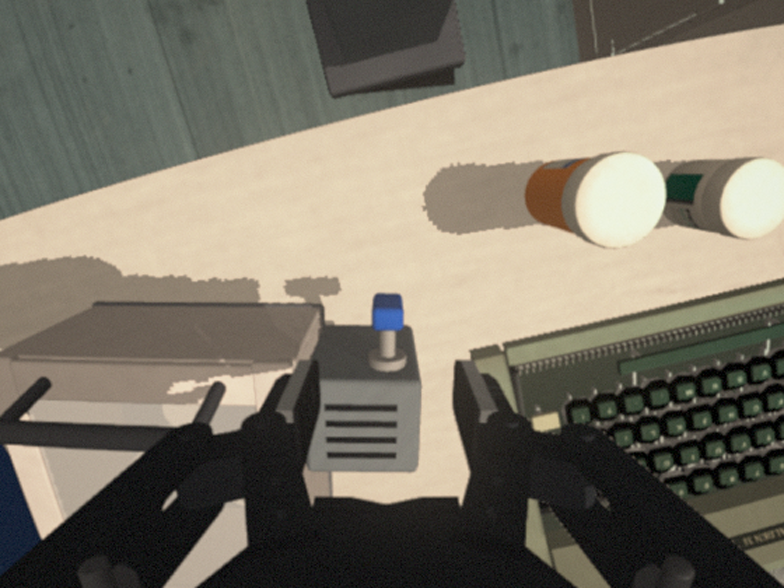

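The lit top face of the grip is centred at (387,319), against a predicted (386,319). The collar is at (388,360) and the fingers straddle the grip, so I'll descend and grip.

Call:
move_arm(
  translation=[
    [0,0,0.4],
    [0,0,0.5],
    [0,0,0.4],
    [0,0,0.24],
    [0,0,0.1],
    [0,0,0],
  ],
  angular=[
    [0,0,0],
    [0,0,0],
    [0,0,0],
    [0,0,0],
    [0,0,0],
    [0,0,0],
  ],
)

```text
time: 4.5
eef_pos: [0.4674, -0.1009, 0.0513]
tcp_rot: [0.117, 0.993, -0.0, 0.0]
force: [-1.1, -0.1, 0.2]
grip_width: 0.0509
finger_force: 0.0
```

Call:
move_arm(
  translation=[
    [0,0,0],
    [0,0,0],
    [0,0,0],
    [0,0,0],
    [0,0,0],
    [0,0,0],
    [0,0,0],
  ],
  angular=[
    [0,0,0],
    [0,0,0],
    [0,0,0],
    [0,0,0],
    [0,0,0],
    [0,0,0],
    [0,0,0],
  ],
  claw=1,
)

```text
time: 5.38
eef_pos: [0.4676, -0.1001, 0.0517]
tcp_rot: [0.117, 0.993, 0.001, 0.001]
force: [0.7, 3.9, 5.9]
grip_width: 0.0158
finger_force: 58.9
```

Call:
move_arm(
  translation=[
    [0.06,0,0],
    [0.1,0,0],
    [0.12,0,0],
    [0.12,0,0],
    [0.08,0,0],
    [0.04,0,0],
    [0,0,0],
  ],
  angular=[
    [0,0,0],
    [0,0,0],
    [0,0,0],
    [0,0,0],
    [0,0,0],
    [0,0,0],
    [0,0,0],
  ],
)

```text
time: 6.25
eef_pos: [0.4454, -0.0946, 0.0518]
tcp_rot: [0.117, 0.993, 0.0, 0.004]
force: [7.5, 4.2, 1.0]
grip_width: 0.0158
finger_force: 58.6
```

```bash
python3 - <<'E'
from h import *
from cell import *
s=sense();print(s['time'],s['eef_pos'],s['force'],s['grip_width']);q=np.load('q.npy')
print(np.linalg.norm((s['eef_pos']-[.4676,-.1001,.0517])[:2]))
p=snapshot('wrist');pickle.dump(p,open('w3.pkl','wb'))
i=cv2.imread('pics/w2.png')
im=p['img'][190:290,200:350,::-1];cv2.imwrite('pics/w3.png',cv2.resize(im,(750,500),interpolation=cv2.INTER_CUBIC))
E
```

```text
6.25 [ 0.44538513 -0.09463303  0.05177828] [7.45577684 4.23851963 1.03294295] 0.015811379199281106
0.022877676700992017
```

View pics/w3.png

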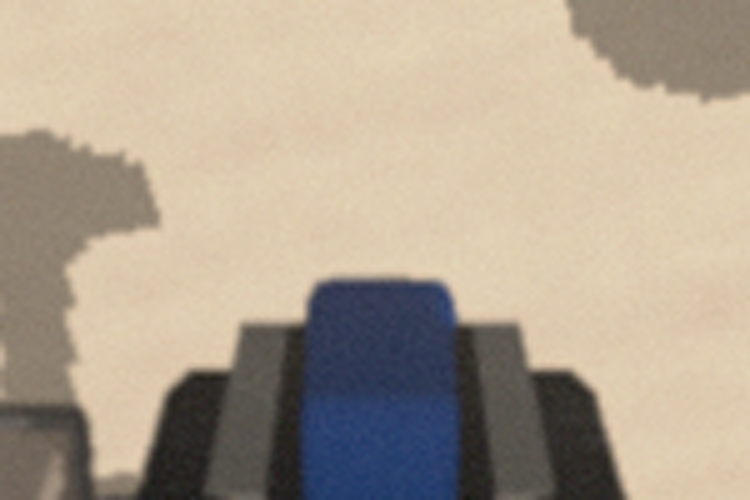

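The grip is held between the pads with its top at about (380,340) in this crop, but the fingers hide the bands. Travel is 22.9 mm. I'll pull a little further and check with the scene camera.

Call:
move_arm(
  translation=[
    [0.04,0,0],
    [0.02,0,0],
    [0,0,0],
    [0,0,0],
    [0,0,0],
  ],
  angular=[
    [0,0,0],
    [0,0,0],
    [0,0,0],
    [0,0,0],
    [0,0,0],
  ],
)

```text
time: 6.92
eef_pos: [0.443, -0.094, 0.0518]
tcp_rot: [0.117, 0.993, 0.0, 0.004]
force: [7.0, 5.1, -0.9]
grip_width: 0.0159
finger_force: 58.6
```

```bash
python3 - <<'E'
from h import *
from cell import *
s=sense();print(s['time'],s['eef_pos'],s['force'],s['grip_width']);q=np.load('q.npy')
print(np.linalg.norm((s['eef_pos']-[.4676,-.1001,.0517])[:2]))
p=snapshot('scene')
im=p['img'][180:250,260:360,::-1];cv2.imwrite('pics/s3.png',cv2.resize(im,(800,560),interpolation=cv2.INTER_CUBIC))
E
```

```text
6.925 [ 0.44302543 -0.09403166  0.0517863 ] [ 6.9705714   5.05334935 -0.89793091] 0.015869314158787742
0.02531272496966661
```

View pics/s3.png

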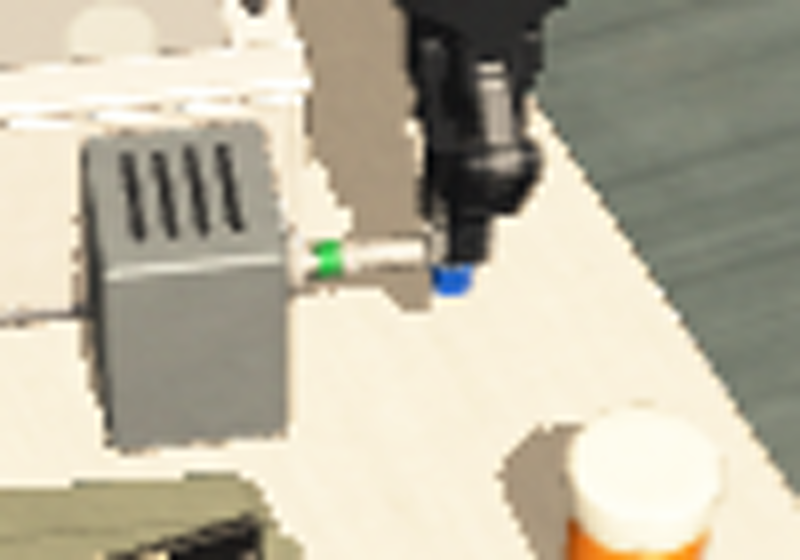

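The green band is wholly out at (328,258), with bare stem on the collar side of it and no red. I'll hold there, then return it home and release.

Call:
move_arm(
  translation=[
    [0,0,0],
    [0,0,0],
    [0,0,0],
    [0,0,0],
    [0,0,0],
    [0,0,0],
    [0,0,0],
    [0,0,0],
    [0,0,0],
    [0,0,0],
    [0,0,0],
    [0,0,0],
  ],
  angular=[
    [0,0,0],
    [0,0,0],
    [0,0,0],
    [0,0,0],
    [0,0,0],
    [0,0,0],
    [0,0,0],
    [0,0,0],
    [0,0,0],
    [0,0,0],
    [0,0,0],
    [0,0,0],
  ],
)

```text
time: 8.48
eef_pos: [0.4431, -0.094, 0.0518]
tcp_rot: [0.117, 0.993, 0.0, 0.004]
force: [7.7, 4.3, 0.2]
grip_width: 0.0158
finger_force: 58.6
```

Call:
move_arm(
  translation=[
    [-0.06,0,0],
    [-0.1,0,0],
    [-0.12,0,0],
    [-0.12,0,0],
    [-0.1,0,0],
    [-0.06,0,0],
    [0,0,0],
    [0,0,0],
  ],
  angular=[
    [0,0,0],
    [0,0,0],
    [0,0,0],
    [0,0,0],
    [0,0,0],
    [0,0,0],
    [0,0,0],
    [0,0,0],
  ],
)

```text
time: 9.48
eef_pos: [0.4669, -0.0999, 0.0517]
tcp_rot: [0.117, 0.993, 0.001, 0.001]
force: [1.8, 4.5, 6.7]
grip_width: 0.0158
finger_force: 59.4
```

Call:
move_arm(
  translation=[
    [0,0,0],
    [0,0,0],
    [0,0,0],
    [0,0,0],
    [0,0,0],
  ],
  angular=[
    [0,0,0],
    [0,0,0],
    [0,0,0],
    [0,0,0],
    [0,0,0],
  ],
  claw=-0.2,
)

```text
time: 10.1
eef_pos: [0.4659, -0.1006, 0.0508]
tcp_rot: [0.117, 0.993, 0.0, -0.0]
force: [-0.9, 0.1, 0.1]
grip_width: 0.0508
finger_force: 0.0
```

Call:
move_arm(
  translation=[
    [0,0,-0.3],
    [0,0,-0.7],
    [0,0,-0.8],
    [0,0,-0.8],
    [0,0,-0.6],
    [0,0,-0.3],
    [0,0,0],
    [0,0,0],
    [0,0,0],
    [0,0,0],
    [0,0,0],
    [0,0,0],
    [0,0,0],
    [0,0,0],
  ],
  angular=[
    [0,0,0],
    [0,0,0],
    [0,0,0],
    [0,0,0.2],
    [0,0,0.2],
    [0,0,0.2],
    [0,0,0.2],
    [0,0,0.2],
    [0,0,0.2],
    [0,0,0.2],
    [0,0,0.2],
    [0,0,0.2],
    [0,0,0.2],
    [0,0,0],
  ],
)

```text
time: 11.85
eef_pos: [0.4658, -0.1005, 0.2258]
tcp_rot: [0.784, 0.62, -0.0, -0.0]
force: [0.2, 0.1, -0.3]
grip_width: 0.0511
finger_force: 0.0
```

```bash
python3 - <<'E'
from h import *
from cell import *
s=sense();print(s['time'],s['eef_pos'],s['tcp_rot'],s['joint_pos']);q=np.load('q.npy')
plan(s,np.r_[b2w(q,[-.08,0,0])[:2],.21],q[2])
E
```

```text
11.85 [ 0.46579042 -0.10047418  0.22580329] [ 7.84227369e-01  6.20473545e-01 -5.88458077e-05 -1.01433058e-04] [-3.58619071e-01  1.16010781e-01  1.66906819e+00  4.11337064e-06
  1.35674818e+00 -1.26516419e-01]
shift [-2.802  0.812  0.316] per row [-2.802  0.812  0.316]
turn [-0.    -0.     0.003]
```

Call:
move_arm(
  translation=[
    [-0.3,0.1,0],
    [-0.5,0.15,0.1],
    [-0.6,0.17,0.12],
    [-0.6,0.17,0.1],
    [-0.5,0.14,0],
    [-0.3,0.08,0],
    [0,0,0],
    [0,0,0],
  ],
  angular=[
    [0,0,0],
    [0,0,0],
    [0,0,0],
    [0,0,0],
    [0,0,0],
    [0,0,0],
    [0,0,0],
    [0,0,0],
  ],
)

```text
time: 12.85
eef_pos: [0.4727, -0.2454, 0.2099]
tcp_rot: [0.785, 0.62, 0.0, -0.0]
force: [0.0, 0.5, 0.3]
grip_width: 0.0512
finger_force: 0.0
```

```bash
python3 - <<'E'
from h import *
from cell import *
s=sense();print(s['time'],s['eef_pos'],s['tcp_rot']);q=np.load('q.npy')
plan(s,np.r_[b2w(q,[-.08,0,0])[:2],.126],q[2])
p=snapshot('wrist');pickle.dump(p,open('w4.pkl','wb'));cv2.imwrite('pics/w4.png',cv2.resize(p['img'][:,:,::-1],(784,588),interpolation=cv2.INTER_CUBIC))
print((proj(p,b2w(q,[[-.08,-.054,.143],[-.08,.054,.143]]))+.5)*1.4-.5)
E
```

```text
12.85 [ 0.47273144 -0.24538912  0.20987406] [ 7.84611920e-01  6.19987051e-01  2.15858749e-04 -3.80768843e-04]
shift [-0.015  0.011  1.677] per row [-0.015  0.011  1.677]
turn [-0.    -0.001  0.001]
[[386.89368116 385.59129295]
 [387.18001909 215.28013509]]
```

View pics/w4.png

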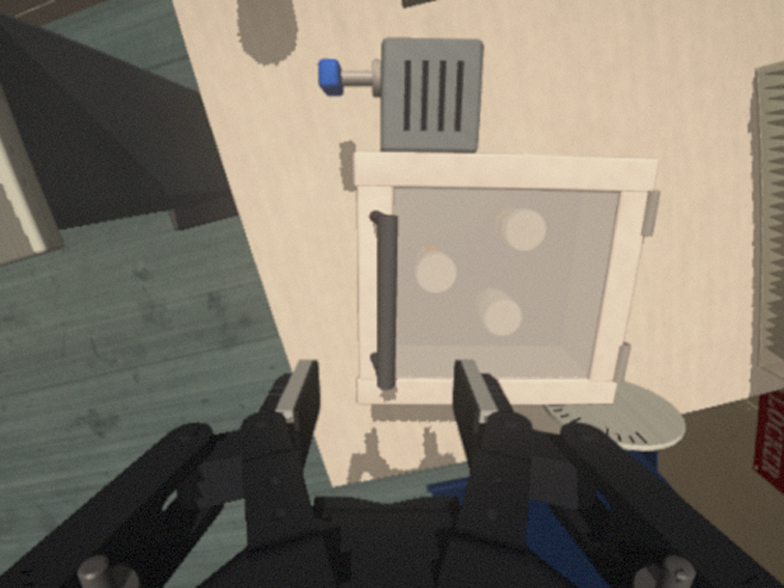

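The vent is home, with the grip at (329,76). The bar runs from (388,214) to (387,389), as predicted. The index arm is hidden by the fingers, so I'll shift right and up to see it.

Call:
move_arm(
  translation=[
    [-0.1,0,-0.4],
    [-0.3,0,-0.5],
    [-0.4,0,-0.5],
    [-0.4,0,-0.4],
    [-0.3,0,-0.2],
    [-0.1,0,0],
    [0,0,0],
    [0,0,0],
  ],
  angular=[
    [0,0,0],
    [0,0,0],
    [0,0,0],
    [0,0,0],
    [0,0,0],
    [0,0,0],
    [0,0,0],
    [0,0,0],
  ],
)

```text
time: 13.9
eef_pos: [0.4542, -0.323, 0.309]
tcp_rot: [0.785, 0.62, 0.0, -0.001]
force: [-0.4, 0.2, 0.9]
grip_width: 0.0511
finger_force: 0.0
```

```bash
python3 - <<'E'
from h import *
from cell import *
s=sense();print(s['time'],s['eef_pos'],s['tcp_rot']);q=np.load('q.npy')
p=snapshot('wrist');pickle.dump(p,open('w5.pkl','wb'));cv2.imwrite('pics/w5.png',cv2.resize(p['img'][:,:,::-1],(784,588),interpolation=cv2.INTER_CUBIC))
E
```

```text
13.9 [ 0.45418659 -0.32295799  0.30897211] [ 7.84595476e-01  6.20007125e-01  9.19926290e-05 -1.04662498e-03]
```

View pics/w5.png

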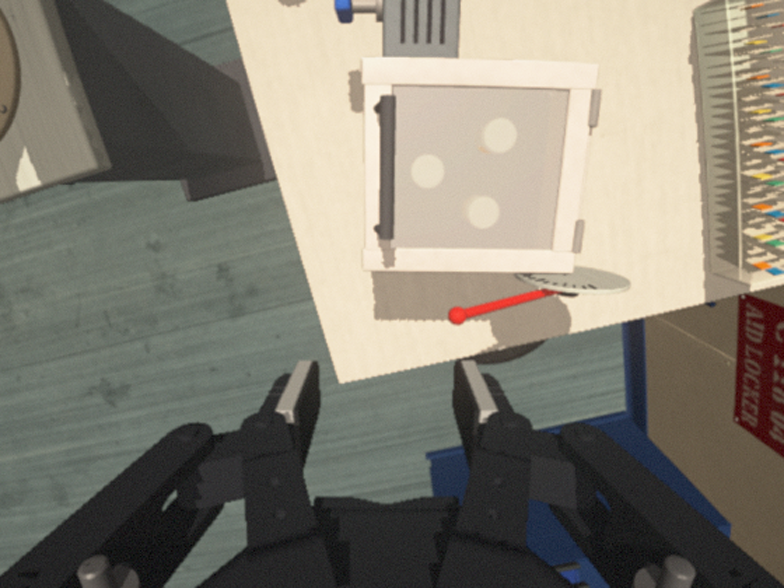

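The index arm is clear, with its tip at (457,316) and its rod running to (550,291). The bar ends are at (388,96) and (387,239). Next is a joint fit over all views, including the red pixels of the rod.

```bash
cat > fit.py <<'E'
from h import *
S=pickle.load(open('s0.pkl','rb'))['scene'];W=[pickle.load(open(f'w{i}.pkl','rb')) for i in(1,2,4,5)]
sc=lambda a,k=1.4:(np.array(a,float)+.5)/k-.5
m=lambda a:np.array(a)/1e3
B=[[-80,-54,143],[-80,54,143]]
obs=[(S,sc([[430,387],[383,390],[292,398],[285,328],[372,322],[383,472],[300,484],[122,432]],4)+[200,115],m([[-119,140,70],[-85,160,94],[-20,160,94],[-20,90,94],[-85,90,94],[-85,160,0],[-20,160,0],[100,90,0]])),
(W[0],sc([[289,377],[431,377],[523,300]]),m(B+[[-119,140,87]])),
(W[1],sc([[387,319]]),m([[-119,140,87]])),
(W[2],sc([[387,387],[388,215],[383,150],[478,150]]),m(B+[[-85,90,94],[-20,90,94]])),
(W[3],sc([[387,239],[388,96]]),m(B))]
tip=lambda a,L=.15:np.array([.095-L*np.cos(a),-.104,.101+L*np.sin(a)])
def red(p,roi):
    i=p['img'].astype(int);k=(i[...,0]>150)&(i[...,1]<75)&(i[...,2]<75);v,u=np.nonzero(k);o=(u>roi[0])&(u<roi[1])&(v>roi[2])&(v<roi[3]);return np.c_[u,v][o]
rS=red(S,(235,272,120,150));rW=red(W[3],(310,420,190,235))
tips=[(S,sc([[260,50]],4)+[200,115],rS),(W[3],sc([[457,316]]),rW)]
def res(q,det=False):
    r=[(proj(p,b2w(q,P))-uv).ravel() for p,uv,P in obs]
    for p,uv,rd in tips:
        r.append((proj(p,b2w(q,tip(q[3])))-uv).ravel())
        a,b=proj(p,b2w(q,[tip(q[3],.06),tip(q[3],.14)]));n=np.array([-(b-a)[1],(b-a)[0]])/np.linalg.norm(b-a)
        e=(rd-a)@n;x=(rd-a)@(b-a)/((b-a)@(b-a));r.append(2*np.polyval(np.polyfit(x,e,1),[0,1]))
    return r if det else np.concatenate(r)
E
python3 - <<'E'
from fit import *
from cell import sense
print(len(rS),len(rW))
r=least_squares(res,[.55,-.26,-.24,.65],loss='soft_l1');q=r.x;print(q,r.cost)
print('sd',np.sqrt(np.diag(np.linalg.inv(r.jac.T@r.jac))))
for e in res(q,1):print(e.round(1).tolist())
np.save('q.npy',q);print(b2w(q,[-.08,0,.143]),b2w(q,[.095,0,.101]))
s=sense();plan(s,np.r_[b2w(q,[-.08,0,0])[:2],.126],q[2])
E
```

```text
87 421
[ 0.5509466  -0.2649948  -0.23788767  0.62262696] 15.115208487494307
sd [0.00039467 0.00040194 0.00389108 0.00699512]
[-0.1, -0.5, 0.6, -0.9, -0.5, -0.5, -1.5, -0.8, -0.3, -1.6, 0.4, 1.6, -1.5, 0.9, -0.3, 0.4]
[-1.8, -0.2, -0.0, -1.0, 2.0, 1.3]
[-0.2, 0.7]
[-0.2, -1.1, -0.2, 0.1, -2.1, 2.0, 0.3, 2.7]
[-0.1, -0.3, -0.3, -0.2]
[-1.0, 0.5]
[0.1, 0.3]
[0.4, -0.8]
[-1.0, -0.2]
[ 0.47319957 -0.24614277  0.143     ] [ 0.6432712  -0.28738158  0.101     ]
shift [1.579 0.018 3.665] per row [1.579 0.018 3.665]
turn [-0.002 -0.002  0.006]
```

Call:
move_arm(
  translation=[
    [0.2,0,0.1],
    [0.4,0,0.4],
    [0.48,0.01,0.6],
    [0.3,0.01,0.6],
    [0.15,0,0.6],
    [0.05,0,0.5],
    [0,0,0.4],
    [0,0,0.3],
    [0,0,0.16],
    [0,0,0],
    [0,0,0],
  ],
  angular=[
    [0,0,0.006],
    [0,0,0],
    [0,0,0],
    [0,0,0],
    [0,0,0],
    [0,0,0],
    [0,0,0],
    [0,0,0],
    [0,0,0],
    [0,0,0],
    [0,0,0],
  ],
)

```text
time: 15.32
eef_pos: [0.4745, -0.2477, 0.1276]
tcp_rot: [0.786, 0.618, 0.0, 0.001]
force: [-0.4, -0.1, 0.0]
grip_width: 0.0513
finger_force: 0.0
```

```bash
python3 - <<'E'
from h import *
from cell import *
s=sense();print(s['time'],s['eef_pos'],s['tcp_rot'],s['force']);q=np.load('q.npy')
plan(s,np.r_[b2w(q,[-.08,0,0])[:2],.126],q[2])
E
```

```text
15.325 [ 0.474464   -0.24772794  0.12758782] [7.86304478e-01 6.17838733e-01 2.69991552e-04 7.03297697e-04] [-0.42992964 -0.05927189  0.040954  ]
shift [ 0.025 -0.032  0.032] per row [ 0.025 -0.032  0.032]
turn [ 0.002  0.001 -0.001]
```

Call:
move_arm(
  translation=[
    [0.025,-0.03,0.03],
    [0,0,0],
    [0,0,0],
    [0,0,0],
    [0,0,0],
    [0,0,0],
    [0,0,0],
    [0,0,0],
  ],
  angular=[
    [0,0,0],
    [0,0,0],
    [0,0,0],
    [0,0,0],
    [0,0,0],
    [0,0,0],
    [0,0,0],
    [0,0,0],
  ],
  claw=1,
)

```text
time: 16.32
eef_pos: [0.4729, -0.2458, 0.1256]
tcp_rot: [0.786, 0.618, 0.0, 0.0]
force: [-0.1, -0.2, 3.4]
grip_width: 0.0
finger_force: 1.6
```

```bash
python3 - <<'E'
from h import *
from cell import *
s=sense();print(s['time'],s['eef_pos'],s['tcp_rot'],s['force'],s['grip_width']);q=np.load('q.npy')
# bar arc; TCP follows bar shift, tool stays vertical
th=np.linspace(0,q[3],17);a=np.arctan2(.042,.175)+th;r=np.hypot(.175,.042)
d=np.c_[-r*np.cos(a),0*a,r*np.sin(a)];w=np.diff(b2w([0,0,q[2]],d),axis=0)
print((wr(s).inv().apply(w)/.05).round(2).tolist(),b2w([0,0,q[2]],d)[-1]-b2w([0,0,q[2]],d)[0])
E
```

```text
16.325 [ 0.47289616 -0.24583106  0.12556398] [7.86240968e-01 6.17919989e-01 9.37197387e-05 1.35238027e-04] [-0.14285145 -0.20675596  3.35526136] 2.6692145518610008e-05
[[0.0, 0.04, -0.14], [0.0, 0.04, -0.13], [0.0, 0.05, -0.13], [0.0, 0.05, -0.13], [0.0, 0.06, -0.13], [0.0, 0.06, -0.13], [0.0, 0.07, -0.12], [0.0, 0.07, -0.12], [0.0, 0.08, -0.12], [0.0, 0.08, -0.12], [0.0, 0.08, -0.11], [0.0, 0.09, -0.11], [0.0, 0.09, -0.11], [0.0, 0.1, -0.1], [0.0, 0.1, -0.1], [0.0, 0.1, -0.09]] [ 0.05571747 -0.01351032  0.09417363]
```

```bash
python3 - <<'E'
from h import *
from cell import *
p=snapshot('wrist');a=cv2.resize(p['img'][:,:,::-1],(400,300));p2=snapshot('scene')
b=cv2.resize(p2['img'][100:220,200:360,::-1],(400,300),interpolation=cv2.INTER_CUBIC)
c=cv2.resize(p['img'][200:350,180:380,::-1],(800,300),interpolation=cv2.INTER_CUBIC)
cv2.imwrite('pics/w6.png',np.vstack([np.hstack([a,b]),c]))
E
```

```text
(no output)
```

View pics/w6.png

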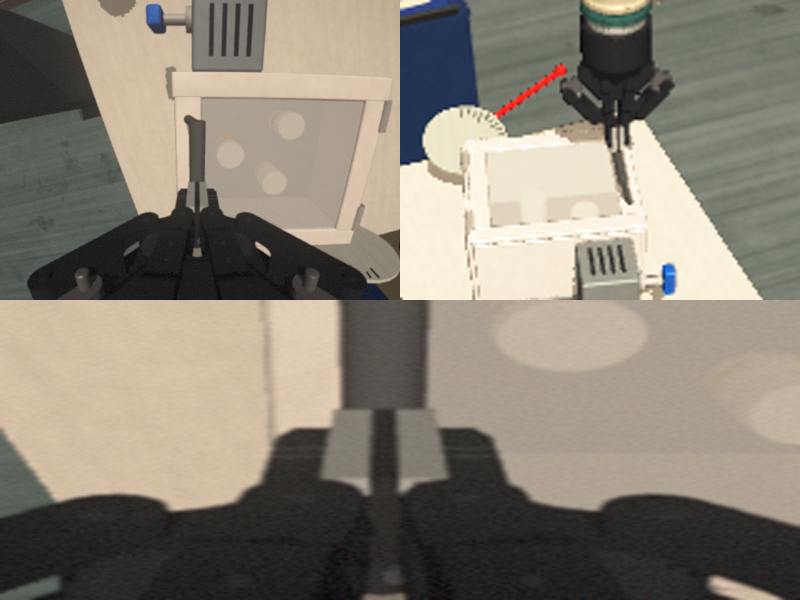

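```bash
python3 - <<'E'
from h import *
from cell import *
s=sense();p=snapshot('wrist');pickle.dump(p,open('w6.pkl','wb'));q=np.load('q.npy');print(s['grip_width'],s['finger_force'],s['force'],s['wrist_torque'])
T=lambda v:wr(s).apply(v)+s['eef_pos']
for v in([.011,0,0],[-.011,0,0],[.011,0,-.013],[.011,0,-.019],[.011,0,-.03]):print(v,proj(p,T(v)).round(0))
print('bar',proj(p,b2w(q,[[-.08,y,.149] for y in(.05,.03,.011,0,-.011,-.054)])).round(0).tolist())
P=pickle.load(open('w3.pkl','rb'));print('w3 tip row pred', )
for c in (212,275,300):print('cam row',p['img'][235:300:4,275].tolist()) if c==275 else None
E
```

```text
0.00021471935031529304 1.697017103433609 [-0.77724353  0.55604635  3.7094523 ] [0.0391668  0.12151824 0.03838822]
[0.011, 0, 0] [[276. 234.]]
[-0.011, 0, 0] [[276. 266.]]
[0.011, 0, -0.013] [[276. 242.]]
[0.011, 0, -0.019] [[276. 247.]]
[0.011, 0, -0.03] [[276. 255.]]
bar [[277.0, 178.0], [277.0, 217.0], [277.0, 250.0], [277.0, 269.0], [277.0, 286.0], [276.0, 347.0]]
w3 tip row pred
cam row [[89, 81, 77], [90, 86, 79], [89, 83, 78], [90, 81, 80], [91, 82, 78], [55, 52, 47], [56, 54, 47], [48, 45, 41], [52, 45, 44], [50, 47, 40], [49, 47, 41], [46, 43, 44], [46, 44, 41], [44, 44, 37], [58, 54, 49], [47, 44, 39], [51, 47, 48]]
```

The fingers ended just above the bar. The images show the real pad tips about 25 mm behind the stated TCP, and the scene picture agrees, with the blue grip showing below the fingers. I'll open, go about 22 mm lower and grip again.

Call:
move_arm(
  translation=[
    [0,0,-0.1],
    [0,0,0],
    [0,0,0],
    [0,0,0],
    [0,0,0],
    [0,0,0.1],
    [0,0,0.12],
    [0,0,0.12],
    [0,0,0.1],
    [0,0,0.08],
    [0,0,0],
    [0,0,0],
  ],
  angular=[
    [0,0,0],
    [0,0,0],
    [0,0,0],
    [0,0,0],
    [0,0,0],
    [0,0,0],
    [0,0,0],
    [0,0,0],
    [0,0,0],
    [0,0,0],
    [0,0,0],
    [0,0,0],
  ],
  claw=-0.2,
)

```text
time: 17.98
eef_pos: [0.4729, -0.2458, 0.1045]
tcp_rot: [0.786, 0.618, 0.0, 0.0]
force: [-0.3, 0.4, -1.0]
grip_width: 0.0512
finger_force: 0.0
```

Call:
move_arm(
  translation=[
    [0,0,0],
    [0,0,0],
    [0,0,0],
    [0,0,0],
    [0,0,0],
    [0,0,0],
    [0,0,0],
    [0,0,0],
  ],
  angular=[
    [0,0,0],
    [0,0,0],
    [0,0,0],
    [0,0,0],
    [0,0,0],
    [0,0,0],
    [0,0,0],
    [0,0,0],
  ],
  claw=1,
)

```text
time: 18.98
eef_pos: [0.4727, -0.2458, 0.1047]
tcp_rot: [0.786, 0.618, 0.0, 0.0]
force: [-2.0, 0.1, 5.2]
grip_width: 0.0099
finger_force: 58.8
```

Call:
move_arm(
  translation=[
    [0,0.02,-0.07],
    [0,0.02,-0.07],
    [0,0.04,-0.13],
    [0,0.05,-0.13],
    [0,0.05,-0.13],
    [0,0.06,-0.13],
    [0,0.06,-0.13],
    [0,0.07,-0.12],
    [0,0.07,-0.12],
    [0,0.08,-0.12],
    [0,0.08,-0.12],
    [0,0.08,-0.11],
    [0,0.09,-0.11],
    [0,0.09,-0.11],
    [0,0.1,-0.1],
    [0,0.1,-0.1],
    [0,0.05,-0.05],
    [0,0.03,-0.03],
    [0,0,0],
    [0,0,0],
  ],
  angular=[
    [0,0,0],
    [0,0,0],
    [0,0,0],
    [0,0,0],
    [0,0,0],
    [0,0,0],
    [0,0,0],
    [0,0,0],
    [0,0,0],
    [0,0,0],
    [0,0,0],
    [0,0,0],
    [0,0,0],
    [0,0,0],
    [0,0,0],
    [0,0,0],
    [0,0,0],
    [0,0,0],
    [0,0,0],
    [0,0,0],
  ],
)

```text
time: 21.48
eef_pos: [0.5264, -0.259, 0.2003]
tcp_rot: [0.786, 0.618, -0.001, -0.001]
force: [-8.8, 0.4, 5.7]
grip_width: 0.0099
finger_force: 58.6
```

```bash
python3 - <<'E'
from h import *
from cell import *
s=sense();q=np.load('q.npy');print(s['time'],s['eef_pos'],s['tcp_rot'],s['force'],s['grip_width'],s['finger_force'])
d=b2w([0,0,-q[2]],s['eef_pos']-[.4727,-.2458,.1047]);v=d+[-.175,0,.042];print(d,'angle',np.arctan2(v[2],-v[0])-np.arctan2(.042,.175),np.hypot(v[0],v[2]))
p=snapshot('scene');w=snapshot('wrist');pickle.dump((p,w),open('e1.pkl','wb'))
b=cv2.resize(p['img'][100:220,200:360,::-1],(800,600),interpolation=cv2.INTER_CUBIC)
cv2.imwrite('pics/e1.png',b)
E
```

```text
21.475 [ 0.52638839 -0.25903963  0.20033232] [ 7.86218651e-01  6.17947125e-01 -1.08081817e-03 -6.44415606e-04] [-8.75327755  0.41640457  5.67362685] 0.009851835646505961 58.59934687614441
[ 0.05529633 -0.00021509  0.09563232] angle 0.6194110145582562 0.18240511071569723
```

View pics/e1.png

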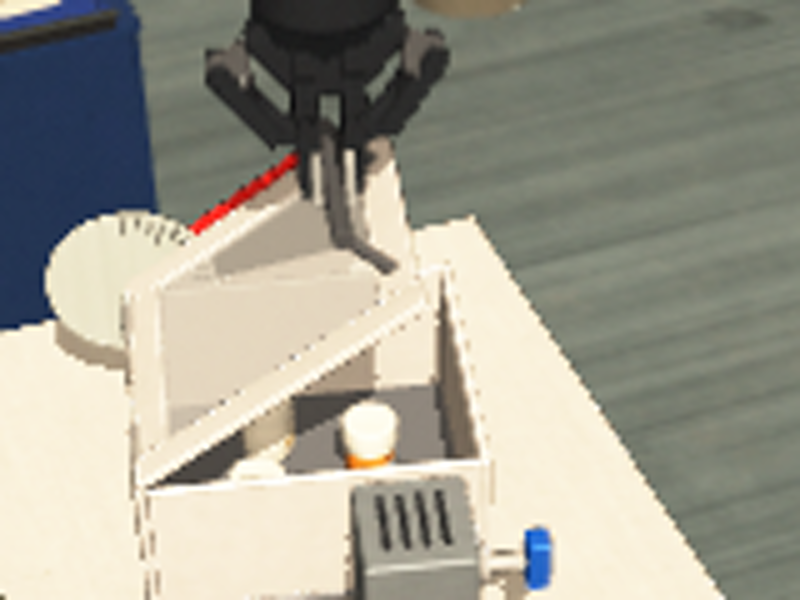

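The lid is up. Its near edge runs from about (150,480) to (430,295), and the rod from (195,232) to (298,158). I'll check both angles numerically in the same picture.

```bash
python3 - <<'E'
from fit import *
q=np.load('q.npy');p,w=pickle.load(open('e1.pkl','rb'))
L=lambda a,x,h,y:np.array([.095-x*np.cos(a)+h*np.sin(a),y,.101+x*np.sin(a)+h*np.cos(a)])
# lid's left face: sample gray profile across the strip for candidate angles
g=cv2.GaussianBlur(cv2.cvtColor(p['img'],cv2.COLOR_RGB2GRAY),(0,0),.6).astype(np.float32)
def along(img,y,h,a,xs):
    uv=proj(p,b2w(q,[L(a,x,h,y) for x in xs])).astype(np.float32)
    return cv2.remap(img,uv[:,:1],uv[:,1:],cv2.INTER_LINEAR).ravel()
for lo,hi in((.05,.1),(.14,.185)):
    print('x',lo,hi)
    for h in np.arange(-.012,.018,.002):print(round(h,3),[int(along(g,.09,h,a,np.linspace(lo,hi,15)).mean()) for a in np.arange(.58,.681,.02)])
# rod in this picture: fit angle with pose fixed
rd=red(p,(235,262,128,150));print(len(rd))
def f(a):
    A,B=proj(p,b2w(q,[tip(a,.06),tip(a,.14)]));n=np.array([-(B-A)[1],(B-A)[0]])/np.linalg.norm(B-A);e=(rd-A)@n;x=(rd-A)@(B-A)/((B-A)@(B-A));return np.polyfit(x,e,1).round(2)
for a in(.58,.6,.62,.64,.66):print(a,f(a))
E
```

```text
x 0.05 0.1
-0.012 [134, 134, 135, 136, 138, 139]
-0.01 [133, 134, 135, 137, 138, 139]
-0.008 [133, 135, 136, 137, 139, 142]
-0.006 [134, 135, 136, 139, 144, 156]
-0.004 [135, 136, 140, 148, 163, 183]
-0.002 [137, 142, 152, 170, 194, 214]
0.0 [147, 159, 180, 204, 222, 234]
0.002 [168, 191, 213, 229, 238, 238]
0.004 [201, 222, 235, 239, 239, 237]
0.006 [228, 238, 240, 238, 236, 235]
0.008 [239, 240, 238, 236, 234, 234]
0.01 [239, 237, 235, 234, 233, 233]
0.012 [236, 235, 234, 233, 233, 231]
0.014 [234, 234, 233, 232, 230, 226]
0.016 [233, 233, 231, 229, 224, 217]
x 0.14 0.185
-0.012 [216, 215, 212, 208, 203, 204]
-0.01 [215, 213, 209, 205, 201, 217]
-0.008 [214, 210, 207, 202, 209, 232]
-0.006 [211, 208, 203, 203, 225, 239]
-0.004 [209, 205, 202, 216, 237, 238]
-0.002 [207, 202, 207, 231, 240, 235]
0.0 [204, 204, 223, 239, 237, 233]
0.002 [203, 214, 236, 239, 234, 232]
0.004 [208, 230, 241, 236, 232, 231]
0.006 [222, 239, 238, 233, 231, 229]
0.008 [235, 240, 234, 232, 230, 225]
0.01 [241, 237, 232, 231, 228, 220]
0.012 [239, 233, 231, 230, 223, 216]
0.014 [235, 232, 231, 227, 218, 214]
0.016 [233, 231, 229, 221, 215, 214]
55
0.58 [-0.9  -0.81]
0.6 [-0.43 -0.47]
0.62 [ 0.03 -0.13]
0.64 [0.5  0.21]
0.66 [0.97 0.55]
```

Call:
move_arm(
  translation=[
    [0,0.02,0],
    [0,0,0],
    [0,0,0],
    [0,0,0],
    [0,0,0],
    [0,0,0],
    [0,0,0],
    [0,0,0],
    [0,0,0],
    [0,0,0],
  ],
  angular=[
    [0,0,0],
    [0,0,0],
    [0,0,0],
    [0,0,0],
    [0,0,0],
    [0,0,0],
    [0,0,0],
    [0,0,0],
    [0,0,0],
    [0,0,0],
  ],
)

```text
time: 22.82
eef_pos: [0.5266, -0.2591, 0.2005]
tcp_rot: [0.786, 0.618, -0.002, -0.001]
force: [-10.5, 1.0, 7.6]
grip_width: 0.0096
finger_force: 58.8
```

```bash
python3 - <<'E'
from h import *
from cell import *
s=sense();q=np.load('q.npy');d=b2w([0,0,-q[2]],s['eef_pos']-[.4727,-.2458,.1047]);v=d+[-.175,0,.042]
a=np.arctan2(v[2],-v[0])-np.arctan2(.042,.175);print(a,s['force'],s['finger_force'],abs(s['dq']).max())
if abs(a-q[3])<.008 and s['finger_force']>40: print(finish_job())
E
```

```text
0.620754596269304 [-10.48445432   0.98208905   7.62817255] 58.81235897541046 0.0014646424387430395
the job is handed in; nothing more can be done
None
```

The job is handed in: I pulled the vent out about 25 mm (green band fully out, no red), held it over a second and let it back home, and the lid is now held steady at about 0.621 rad against the index arm's measured 0.623 rad.

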